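# Feed and hold the stone-bonding press

### The arm

A 6-joint arm with a two-finger parallel gripper is mounted at the origin on the work surface. World frame = base frame: x ahead of the robot, y to its left, z up, the work surface at z = 0. Lengths are in mm, angles in rad, forces in N, time in s.
With the tool pointing down it reaches from about 275 to 750 mm from the base axis. Payload 10.2 kg.
Tool frame: the origin (TCP) lies between the finger pads; the fingertips stand 22 mm ahead of it and the grasp point (between the pads) lies 3 mm ahead of it (ctrl.nose_length is the distance from the TCP to the fingertips, in mm); z points along the fingers, y is the line along which they close (so a half turn about z gives the same grasp; the last joint's range is limited). The gripper opens to 85 mm and grips with 20 to 120 N. Pads are 22 mm wide; open, the fingers measure 114 mm over their backs; the gripper's body (76 mm by 85 mm) begins 54 mm behind the grasp point. The pads swing forward as they close: fully open they stand 13 mm farther back than shut.
Start: joints at [1.117, 0.313, 1.498, -0, 1.331, -0.223], TCP at [120.11, 511.082, 253.294] pointing down, gripper open.
Joint ranges: [-2.94, 2.94], [-0.97, 2.17], [0.19, 2.56], [-1.23, 4.37], [0.02, 3.11], [-2.88, 2.88]. Speed limits (rad/s): [2.39, 2.39, 3.01, 3.14, 3.14, 3.14].

### API

Orientations are given as a unit quaternion [w, x, y, z].
In Python, from rig import sense, imaging, ctrl gives the robot as it stands. The module is installed in compiled form; this text tells all that it offers.
- The arm moves only by the tool apply_moves, never from a script. Its argument "commands" is a list of rows, each a list of 5 numbers: the gripper command: -1 is fully open, 1 is shut, values between are in proportion, then the shift along the tool's x, y, z in mm, then the turn about the tool's z in degrees. A call has 1 to 20 rows; each row shifts and turns the commanded pose from where the row before left it, along the tool's axes as they then stand; what a row does not reach is not made up. A row lasts 1/8 s, in which the tool goes at most 62.5 mm and 10.7 degrees, less where a joint would pass 70% of its speed; a pose out of reach is approached as far as the arm can. A call is refused whole if a number of a shift passes 62.5 or a number of a turn 10.7, either way. A call with a gripper value outside its range is refused whole. The fingers move at their own pace and stop on an object; "newtons" is the grip in N (left out, the last holds). Time passes only in rows, so rows that do not move let the fingers close. It gives the time, the measured TCP pose, the force, the opening and the grip force at its end, in the units of the state.
- sense(): the state, without advancing time (a new reading comes with each control period).
- imaging.capture(name): name is "scene" or "top" or "wrist"; returns the picture (384x512x3 uint8, blue, green, red); there is no depth.
- imaging.calibration(name): a dict with "camera_matrix" (3x3 intrinsics, pixels), "world_to_cam" (4x4, takes a point from world to camera coordinates). Camera axes: x right, y up, looking along -z (the intrinsics and any distortion apply to the point x, -y, -z); pixel columns grow to the right and rows downward; lengths in mm; the calibration is good to about 2 mm. A picture is of the moment at which its call begins: read the wrist's pose just before it. calibration takes no time and is no camera call; for the wrist camera it gives the pose at the moment of the call.
- ctrl.finish_job(): hands the job in; it is judged then, once.
The state is a dict: "time_s": time; "joints": joint angles; "dq": joint speeds; "tau": joint torques, N m; "eef_pos": TCP position; "ee_rot": TCP orientation; "force": force on the tool from outside, world axes, zero at the start; "wrist_torque": the same for the moment, N m; "grip_width": opening from 0.0 (shut) to 1.0 (fully open); "grip_force": force on a finger pad.
Only numpy, scipy, OpenCV 4.12 (cv2) and the standard library are available. Lean on these libraries where they do the work, as an engineer would, in place of code of your own. Each camera call takes 0.05 s, during which the arm holds its last target. There are 200 camera calls.

### The job

Push the yellow pedal of the bonding press down to its stop so that it feeds the block with the blue stone under the plunger, and let the pedal come all the way up again. Then push the black lever handle down until the orange pointer stands in the green band, never going into the red, and keep it there so that the plunger presses the stone into its setting: the program finishes while still holding the lever down. Leave the other things on the bench where they are.

Things in the scene. Friction and masses are not known exactly. Their poses are not given: they have to be found in the camera images.
- press: fixed bonding press: dark steel base plate 12 mm thick, blue uprights up to 104 mm tall. Origin on the bench top under the nest centre. x axis: the feed direction (pedal at -x, towards the robot); y axis: towards the upright with the lever's hinge; the lever reaches over the nest to -y. Yawed up to 0.3 rad either way. Scale plate at x -20, y -218 mm, top 125 mm above the bench
- nest (a point): centre of the place in the press where the carrier must stand, on the channel floor, 12 mm above the bench; axes as the press
- carrier: loose aluminium block 50 x 40 x 20 mm with brass disc and blue domed stone (30 mm high in all, about 150 g), origin centre of the underside, in the press's channel (walls 12 mm high, 1.5 mm play a side). It starts 10 to 24 mm short of the nest, on the -x side; the pedal's full stroke pushes it to the nest within 2 mm and it stays there when the pedal comes up
- pedal (a joint): rad: 0 = up (spring return), 0.55 = down on its stop. At 0 the tread rises towards the robot by 0.3 rad, at 0.55 it falls by 0.25 rad. Pushing at the tread takes about 3 N at the top and 9 N just before the stop
- tread (a point): on top of the yellow tread plate (66 mm along press x, 56 mm along y), at its centre; moves with the pedal, 85 mm from the hinge. About 110 mm above the bench when up, 63 mm when down
- pedal_hinge (a point): pedal's hinge axis, along the press y axis, 77 mm above the bench
- lever (a joint): rad: 0 = up (spring return), grows as the handle goes down, 0.42 = bottom stop. Green band 0.20 to 0.30; lever level at its middle, 0.25; beyond 0.30 is red. The sprung plunger (1000 N/m) meets the seated stone at about 0.16 and presses it with about 6 N at 0.25. At the handle this takes about 1.5 N at first and 7 N at 0.25
- grip (a point): centre of the top face of the black lever handle, a paddle 36 mm wide (press x), 60 mm long (press y) and 14 mm thick; moves with the lever, 200 mm from the lever hinge. About 141 mm above the bench when up, 92 mm at 0.25
- lever_hinge (a point): lever's hinge axis, along the press x axis, 85 mm above the bench
- pointer (a point): tip of the orange pointer rod at the lever's free end, 280 mm from the lever hinge, in front of the scale plate (white on top, green 71 to 99 mm, red 45 to 71 mm above the bench); 85 mm above the bench in the middle of the green band
- spare_carrier: a second carrier block, same build with an orange-red stone, waiting on the bench beside the press (its +y side) (loose, leave alone; origin under it)
- glue_bottle: small white glue bottle, 34 mm across, 75 mm tall, beside the press (its +y side) (loose, leave alone; origin under it)
- tweezers: steel tweezers, 135 mm long, lying flat on the bench beyond the press lever (loose, leave alone; origin under it)
- hammer: bench hammer lying on the bench (loose, leave alone; origin under it)
- pink_jar: clear jar with pink lid, 44 mm across, 60 mm tall (loose, leave alone; origin under it)
- white_jar: white jar, 60 mm across, 85 mm tall (loose, leave alone; origin under it)
- graver: hand graver (looks like a screwdriver) lying on the bench (loose, leave alone; origin under it)

How it is judged:
By the outcome, as a careful person would: the job done as asked, in the order asked, and still so for the second after the job is handed in, while the arm keeps its last pose, push and grip.
It also fails if it takes over 35 s, if anything falls off the work surface, if the arm or the gripper's body presses on something with over 40 N, if the wrist force passes 120 N, or if a joint passes its speed limit or range.

## Working session

There is one attempt and no reset: what is moved stays moved. The work goes in short steps, Python scripts to look and compute and a tool call to move; the robot and the scene stay as the last step left them, time stands still between calls to the robot, and variables do not carry over. Pictures are saved under pics/ and viewed, at most 10 in all, crops included, and the job is handed in when it is done.

Besides the shell and the picture viewer there is one more tool, called after "Call:" by a JSON object that holds its "op" and its "data", one argument or row to a line. apply_moves: Moves the arm, as the interface text tells. Its arguments: {"type":"object","properties":{"commands":{"type":"array","items":{"type":"array","items":{"type":"number"}}},"newtons":{"type":"number"}},"required":["commands"]}

```bash
mkdir -p pics
python3 - <<'E'
from rig import sense, imaging, ctrl
import cv2,numpy as np
s=sense();print(s)
for n in("scene","top"):
    cv2.imwrite(f"pics/{n}0.png",imaging.capture(n)); c=imaging.calibration(n);print(c)
print(ctrl.nose_length)
E
```

```text
{'time_s': 0.0, 'joints': array([ 1.11659787e+00,  3.13476839e-01,  1.49846490e+00,  1.90606783e-06,
        1.33100626e+00, -2.23394953e-01]), 'dq': array([-0.00163134, -0.00028244,  0.00044775,  0.00038846,  0.00084936,
       -0.00063787]), 'tau': array([ 1.23557766e-03, -4.12262893e+01, -2.59748483e+01, -1.58913313e-04,
        4.10965935e-03,  1.10784998e-05]), 'eef_pos': array([120.00014052, 510.85609757, 252.71085834]), 'ee_rot': array([-2.26099031e-04,  1.15145977e-01,  9.93348350e-01, -6.38842552e-04]), 'force': array([-0.52958712, -0.45936841,  0.58491085]), 'wrist_torque': array([-0.0169518 , -0.01243309, -0.00024808]), 'grip_force': 0.0, 'grip_width': 0.9987181464334474}
{'camera_matrix': array([[367.16114795,   0.        , 262.97289014],
       [  0.        , 367.16114795, 192.55771101],
       [  0.        ,   0.        ,   1.        ]]), 'world_to_cam': array([[ 6.63586675e-01,  7.47891321e-01,  1.76436219e-02,
        -4.06232208e+02],
       [-4.96501020e-01,  4.22647232e-01,  7.58192623e-01,
         1.72025702e+02],
       [ 5.59588655e-01, -5.11886598e-01,  6.51791875e-01,
        -1.53994497e+03],
       [ 0.00000000e+00,  0.00000000e+00,  0.00000000e+00,
         1.00000000e+00]])}
{'camera_matrix': array([[391.36258859,   0.        , 259.14070477],
       [  0.        , 391.36258859, 203.33655543],
       [  0.        ,   0.        ,   1.        ]]), 'world_to_cam': array([[ 4.69522140e-03, -9.99983114e-01, -3.42453028e-03,
         2.05203873e+01],
       [ 9.86778304e-01,  4.07835359e-03,  1.62024524e-01,
        -5.75329261e+02],
       [-1.62007822e-01, -4.13999320e-03,  9.86780789e-01,
        -1.23616841e+03],
       [ 0.00000000e+00,  0.00000000e+00,  0.00000000e+00,
         1.00000000e+00]])}
22.0
```

View pics/scene0.png

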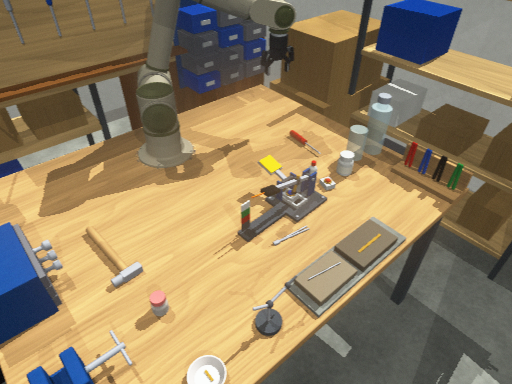

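View pics/top0.png

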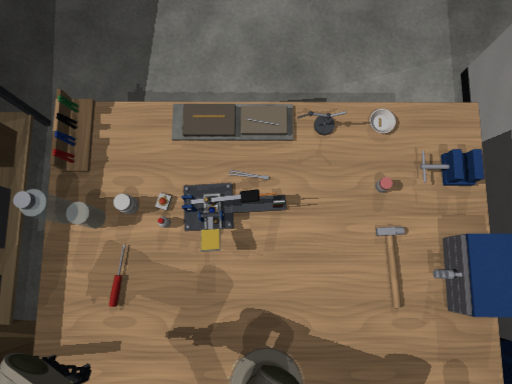

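Scene: the yellow tread is at (270,163) and the press around (290,195). Top: tread at (210,239), black handle at (250,197), and the lever runs right towards -y.

```bash
cat > h.py <<'E'
import cv2,numpy as np
from rig import sense, imaging, ctrl
from scipy.spatial.transform import Rotation as R
def ray(cal,uv,z):
    K,W=cal["camera_matrix"],cal["world_to_cam"]
    d=np.linalg.inv(K)@np.array([uv[0],uv[1],1.]);d[1:]*=-1
    Rm=W[:3,:3];o=-Rm.T@W[:3,3];d=Rm.T@d
    return o+d*(z-o[2])/d[2]
def proj(cal,p):
    c=cal["world_to_cam"][:3]@np.append(p,1.);c[1:]*=-1
    q=cal["camera_matrix"]@c;return q[:2]/q[2]
def blobs(m,amin):
    cs,_=cv2.findContours(m.astype(np.uint8),cv2.RETR_EXTERNAL,cv2.CHAIN_APPROX_NONE)
    return [c for c in cs if cv2.contourArea(c)>amin]
def yellow(im):
    h=cv2.cvtColor(im,cv2.COLOR_BGR2HSV);return cv2.inRange(h,(24,160,100),(35,255,255))
def tool(p): # world TCP target -> shift in tool axes
    s=sense();q=s["ee_rot"];r=R.from_quat([q[1],q[2],q[3],q[0]])
    return r.inv().apply(np.array(p)-s["eef_pos"])
E
python3 - <<'E'
from h import *
im=cv2.imread("pics/top0.png");c=imaging.calibration("top")
for b in blobs(yellow(im),60):
    m=cv2.moments(b);uv=(m["m10"]/m["m00"],m["m01"]/m["m00"]);print("Y",uv,ray(c,uv,110),cv2.minAreaRect(b))
roi=im[185:210,235:268];d=np.zeros(im.shape[:2],np.uint8);d[185:210,225:262]=(im[185:210,225:262].max(2)<45)
for b in blobs(d,40):
    m=cv2.moments(b);uv=(m["m10"]/m["m00"],m["m01"]/m["m00"]);print("B",uv,ray(c,uv,141),cv2.minAreaRect(b))
cv2.imwrite("pics/topc.png",cv2.resize(im[150:260,150:320],None,fx=4,fy=4,interpolation=cv2.INTER_CUBIC))
s=sense();print(proj(imaging.calibration("wrist"),s["eef_pos"]+[0,0,-100]),imaging.calibration("wrist"))
E
```

```text
B (247.51183231913453, 197.3705206220419) [578.04412389  58.13934271 141.        ] ((242.61093139648438, 197.30410766601562), (12.980913162231445, 36.2209358215332), 83.9909896850586)
[250.63632962 199.60261627] {'camera_matrix': array([[273.72238258,   0.        , 248.50940524],
       [  0.        , 273.72238258, 190.69980516],
       [  0.        ,   0.        ,   1.        ]]), 'world_to_cam': array([[ 2.28139687e-01,  9.73628404e-01, -1.16160754e-04,
        -5.22960246e+02],
       [-9.22003267e-01,  2.16004597e-01, -3.21328476e-01,
         4.17468833e+01],
       [-3.12829440e-01,  7.34148788e-02,  9.46967791e-01,
        -3.80523415e+02],
       [ 0.00000000e+00,  0.00000000e+00,  0.00000000e+00,
         1.00000000e+00]])}
```

View pics/topc.png

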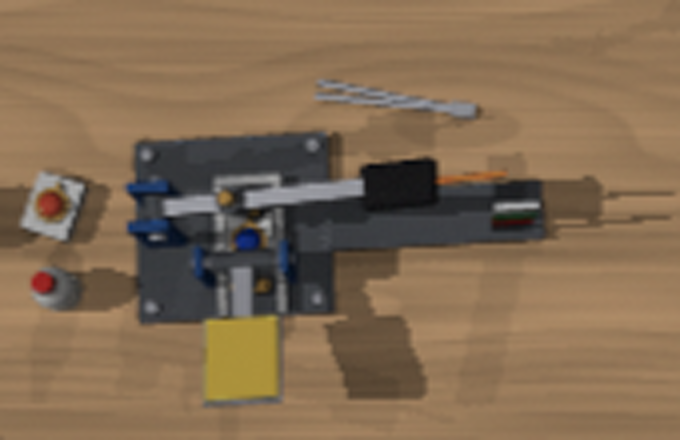

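The crop shows the tread at crop (243,359), which is px (210.7,239.7), and the handle at (400,184), px (250,196). The bracket's lower edge slopes slightly up to the right, so the yaw is about +0.05.

Run:
```python
from h import *
c=imaging.calibration("top")
f=lambda u,v,z:ray(c,(150+u/4,150+v/4),z)[:3].round(1)
print("tread",f(243,359,110),"grip",f(400,184,141),"tip",f(500,176,153),"spare",f(50,205,25))
a,b=f(330,248,12),f(542,238,12);d=a-b;print("yaw",np.arctan2(-d[0],d[1]))
a,b=f(137,322,12),f(333,314,12);d=a-b;print("yaw",np.arctan2(-d[0],d[1]))
t=f(243,359,110);print("tool shift", tool([t[0],t[1],200]))
```

```text
tread [451.  170.8 110. ] grip [582.3  50.6 141. ] tip [586.6 -25.1 153. ] spare [584.6 346.1  25. ]
yaw 0.052229016662023994
yaw 0.0452843905335814
tool shift [-399.99501673 -255.30781494   52.98480445]
```

Call:
{"op": "apply_moves", "data": {
  "commands": [
    [1,-40,-25.5,5.3,0],
    [1,-40,-25.5,5.3,0],
    [1,-40,-25.5,5.3,0],
    [1,-40,-25.5,5.3,0],
    [1,-40,-25.5,5.3,0],
    [1,-40,-25.5,5.3,0],
    [1,-40,-25.5,5.3,0],
    [1,-40,-25.5,5.3,0],
    [1,-40,-25.5,5.3,0],
    [1,-40,-25.5,5.3,0],
    [1,0,0,0,-8],
    [1,0,0,0,-8],
    [1,0,0,0,0]
  ],
  "newtons": 40
}}

```text
time_s: 1.72
eef_pos: [451.0, 171.3, 200.0]
ee_rot: [-0.0, -0.024, 1.0, -0.0]
force: [-0.5, -0.2, 0.0]
grip_width: 0.0
grip_force: 0.0
```

Run:
```python
from h import *
s=sense();print(s["eef_pos"],s["ee_rot"],s["force"],s["grip_width"])
c=imaging.calibration("wrist");im=imaging.capture("wrist");cv2.imwrite("pics/w1.png",im)
print("fingertip px",proj(c,s["eef_pos"]-[0,0,22]), "px of grip guess",proj(c,[582,50.6,141]))
for b in blobs(yellow(im),60):
    m=cv2.moments(b);uv=(m["m10"]/m["m00"],m["m01"]/m["m00"]);print("Y",uv,ray(c,uv,110),cv2.minAreaRect(b))
```

```text
[451.04073964 171.25991845 200.01994671] [-3.45624531e-04 -2.35425851e-02  9.99722774e-01 -3.84721585e-05] [-0.45973318 -0.17151458  0.00086874] 0.000468445847597653
fingertip px [251.24345432 246.65306893] px of grip guess [104.15514802 351.83552116]
```

View pics/w1.png

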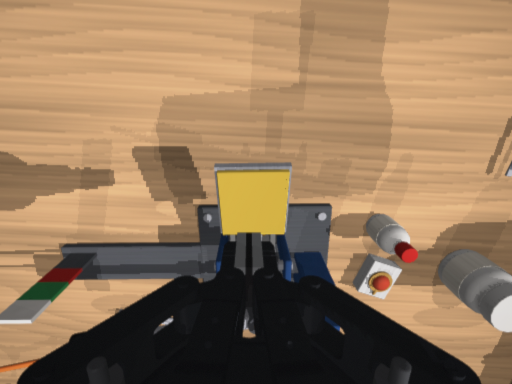

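The wrist view shows the tread with corners (217,170), (290,168), (221,235), (288,235) and the fingers centred over it at column 252.

Run:
```python
from h import *
c=imaging.calibration("wrist")
for uv,z in(((217,171),120),((290,169),120),((221,235),100),((288,235),100)): print(ray(c,uv,z).round(1))
```

```text
[421.2 144.5 120. ]
[417.1 199.6 120. ]
[485.9 146.5 100. ]
[483.1 206.9 100. ]
```

Call:
{"op": "apply_moves", "data": {
  "commands": [
    [1,0,2,20,0],
    [1,0,0,20,0],
    [1,0,0,15,0],
    [1,0,0,8,0],
    [1,0,0,8,0],
    [1,0,0,8,0],
    [1,0,0,8,0],
    [1,0,0,8,0],
    [1,0,0,8,0],
    [1,0,0,4,0],
    [1,0,0,0,0]
  ]
}}

```text
time_s: 3.15
eef_pos: [450.6, 173.4, 93.5]
ee_rot: [-0.001, -0.024, 1.0, -0.0]
force: [-7.0, -0.9, 8.7]
grip_width: 0.002
grip_force: 5.2
```

Call:
{"op": "apply_moves", "data": {
  "commands": [
    [1,0,0,3,0],
    [1,0,0,2,0],
    [1,0,0,0,0]
  ]
}}

```text
time_s: 3.52
eef_pos: [451.0, 173.4, 88.8]
ee_rot: [-0.0, -0.024, 1.0, 0.0]
force: [-5.1, -1.3, 9.4]
grip_width: 0.0
grip_force: 5.5
```

Call:
{"op": "apply_moves", "data": {
  "commands": [
    [1,0,0,1.5,0],
    [1,0,0,1.5,0],
    [1,0,0,0,0]
  ]
}}

```text
time_s: 3.9
eef_pos: [451.1, 173.5, 87.5]
ee_rot: [0.0, -0.024, 1.0, -0.0]
force: [-12.5, -2.8, 30.2]
grip_width: -0.001
grip_force: 15.9
```

Call:
{"op": "apply_moves", "data": {
  "commands": [
    [1,0,0,-5,0],
    [1,0,0,-8,0],
    [1,0,0,-12,0],
    [1,0,0,-15,0],
    [1,0,0,-20,0],
    [1,0,0,-40,0],
    [1,0,0,-50,0],
    [1,-40,-25,0,0],
    [1,-40,-25,0,0],
    [1,-40,-25,0,0],
    [1,-40,-25,0,0],
    [1,-15,-15,0,0],
    [1,0,0,0,0],
    [1,0,0,0,0]
  ]
}}

```text
time_s: 5.65
eef_pos: [630.8, 67.6, 235.4]
ee_rot: [-0.0, -0.024, 1.0, 0.0]
force: [0.2, 0.4, 0.3]
grip_width: -0.0
grip_force: 0.0
```

Run:
```python
from h import *
s=sense();print(s["time_s"],s["eef_pos"],s["force"])
c=imaging.calibration("wrist");im=imaging.capture("wrist");cv2.imwrite("pics/w2.png",im)
cv2.imwrite("pics/s2.png",cv2.resize(imaging.capture("scene")[130:260,220:370],None,fx=4,fy=4,interpolation=cv2.INTER_CUBIC))
print(proj(c,[582,50.6,141]))
```

```text
5.65 [630.76282825  67.62752029 235.38309425] [0.15752592 0.39666163 0.2562113 ]
[231.8502907 143.5630379]
```

View pics/w2.png

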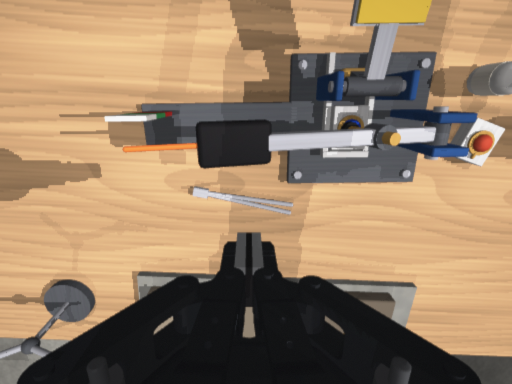

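View pics/s2.png

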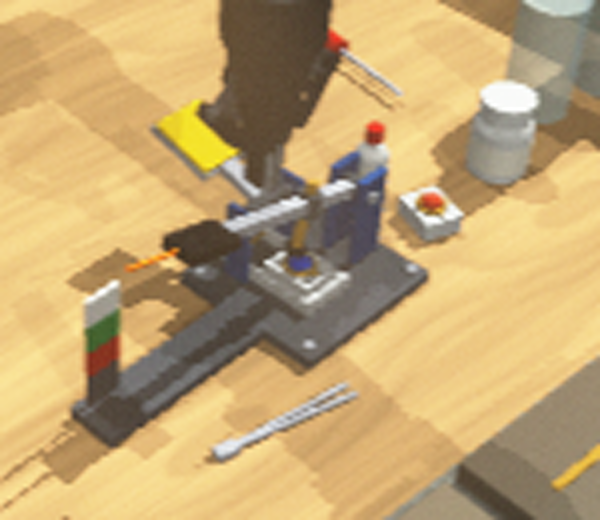

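The wrist view shows the handle centred at (233,144) and the tread up again at (390,10). In the scene view the blue stone sits in the nest under the plunger, and nothing else appears disturbed.

Call:
{"op": "apply_moves", "data": {
  "commands": [
    [1,25,-8.7,0,0],
    [1,25,-8.7,0,0],
    [1,0,0,25,0],
    [1,0,0,25,0],
    [1,0,0,12,0],
    [1,0,0,8,0],
    [1,0,0,8,0],
    [1,0,0,8,0],
    [1,0,0,8,0],
    [1,0,0,8,0],
    [1,0,0,6,0],
    [1,0,0,5,0],
    [1,0,0,0,0]
  ]
}}

```text
time_s: 7.38
eef_pos: [582.6, 46.8, 122.3]
ee_rot: [0.0, -0.024, 1.0, -0.0]
force: [-0.4, -4.0, 6.2]
grip_width: 0.004
grip_force: 2.7
```

Call:
{"op": "apply_moves", "data": {
  "commands": [
    [1,0,0,4,0],
    [1,0,0,3,0],
    [1,0,0,0,0],
    [1,0,0,0,0]
  ]
}}

```text
time_s: 7.88
eef_pos: [582.6, 46.5, 115.7]
ee_rot: [0.0, -0.024, 1.0, -0.001]
force: [-0.5, -5.3, 6.9]
grip_width: 0.002
grip_force: 3.5
```

Run:
```python
from h import *
s=sense();print(s["time_s"],s["eef_pos"],s["force"])
im=imaging.capture("scene");cv2.imwrite("pics/s3.png",cv2.resize(im[130:260,220:370],None,fx=4,fy=4,interpolation=cv2.INTER_CUBIC))
c=imaging.calibration("scene")
for z in(71,85,99):print(z,(proj(c,[586,-31,z])-[220,130])*4)
```

```text
7.875 [582.61160823  46.51138416 115.7155942 ] [-0.53826216 -5.2744227   6.9176085 ]
71 [121.69400171 350.10177045]
85 [121.61047273 337.23495571]
99 [121.52559666 324.16063361]
```

View pics/s3.png

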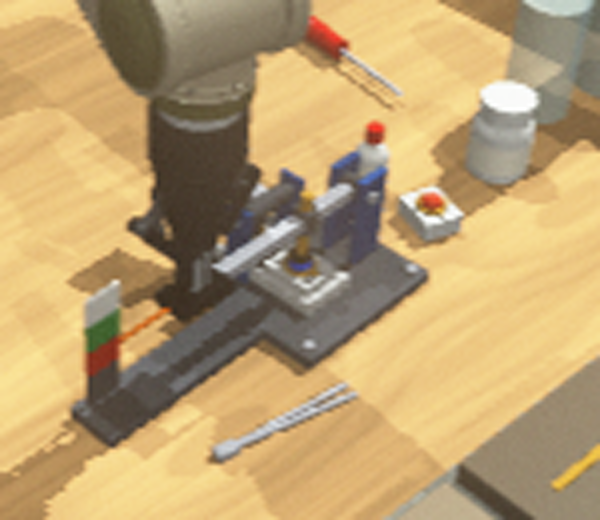

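The pointer's rod reaches the scale plate at about crop (120,341), at the green part. I'll check it against the projected level rod.

Run:
```python
from h import *
c=imaging.calibration("scene");im=cv2.imread("pics/s3.png")
h=cv2.cvtColor(im,cv2.COLOR_BGR2HSV);m=cv2.inRange(h,(8,170,120),(18,255,255));m[:,:105]=0;m[:260]=0;m[370:]=0;m[:,190:]=0
ys,xs=np.nonzero(m);print(xs.min(),xs.max(),[(x,ys[xs==x].mean().round(1)) for x in range(xs.min(),xs.max(),12)])
for a in(.2,.25,.3):
    e=a-.25
    print(a,[((proj(c,[582.3+.05*(r-200),46-(r-200)*np.cos(e),85-r*np.sin(e)])-[220,130])*4).round(0).tolist() for r in(245,262,280)])
```

```text
116 170 [(116, np.float64(337.5)), (128, np.float64(334.5)), (140, np.float64(326.5)), (152, np.float64(318.5)), (164, np.float64(310.5))]
0.2 [[152.0, 306.0], [136.0, 316.0], [119.0, 326.0]]
0.25 [[151.0, 318.0], [136.0, 328.0], [119.0, 339.0]]
0.3 [[151.0, 329.0], [136.0, 340.0], [119.0, 352.0]]
```

The rod matches 0.25, the middle of the green band. I'll hold a moment and hand in.

Call:
{"op": "apply_moves", "data": {
  "commands": [
    [1,0,0,0,0],
    [1,0,0,0,0],
    [1,0,0,0,0],
    [1,0,0,0,0]
  ]
}}

```text
time_s: 8.43
eef_pos: [582.6, 46.5, 115.7]
ee_rot: [0.0, -0.024, 1.0, -0.001]
force: [-0.7, -6.2, 6.2]
grip_width: 0.003
grip_force: 3.5
```

```bash
python3 -c "
from rig import ctrl;print(ctrl.finish_job())"
```

```text
the job is handed in; nothing more can be done
None
```

I pushed the pedal to its stop and let it come back up, then handed the job in at about 8.4 s with the lever still held at about 0.25 rad, mid-green, pressing the stone; the other things looked undisturbed in the pictures.

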